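Sort left and right mount brackets and dump them into their totes

ROBOT

A 7-joint arm with a two-finger parallel gripper is mounted at the origin on the work surface. World frame = base frame: x ahead of the robot, y to its left, z up, the work surface at z = 0. Lengths are in m, angles in rad, forces in N, time in s.
With the tool pointing down it reaches from about 0.425 to 0.875 m from the base axis. Payload 4.7 kg.
Tool frame: the origin (TCP) lies on the front face of the gripper's body, between the roots of the fingers; the fingertips stand 70 mm ahead of it and the grasp point (between the pads) lies 51 mm ahead of it; x points along the fingers, y is the direction in which the jaws open and shut, and the axes are right-handed (so a half turn about x gives the same grasp; the last joint's range is limited). The gripper opens to 87 mm and grips with 3 to 60 N. Pads are 19 mm wide; open, the fingers measure 117 mm over their backs; the gripper's body (75 mm by 190 mm) begins 51 mm behind the grasp point.
Start: joints at [1.312, 0.321, -0.07, 1.45, 0.023, 1.371, -0.057], TCP at [0.175, -0.626, 0.292] pointing down, gripper open.
Joint ranges: [-2.86, 2.86], [-0.3, 2.09], [-1.38, 1.24], [0.06, 2.45], [-1.56, 4.7], [0.09, 2.05], [-2.69, 2.69]. Speed limits (rad/s): [2.57, 2.57, 3.14, 3.14, 3.14, 3.14, 3.14].

INTERFACE

Orientations are given as a unit quaternion [x, y, z, w].
In Python, from station import sensors, snapshot, camera_params, ticket, nets gives the robot as it stands.
- The arm moves only by the tool play_rows, never from a script. Its argument "deltas" is a list of rows, each a list of 3 entries, a list of its own where there are three numbers: the turn, a rotation vector about the tool's x, y, z in rad, then the shift along the tool's x, y, z in m, then the opening, from 0 (shut) to 1 (fully open). In form: [[[ax, ay, az], [x, y, z], gripper], ...]. A call has exactly 5 rows; each row shifts and turns the pose as measured when the row begins, along the tool's axes as they then stand; what a row does not reach is not made up. A row lasts 1/8 s, in which the tool goes at most 62.5 mm and 10.7 degrees, less where a joint would pass 70% of its speed; a pose out of reach is approached as far as the arm can. A call is refused whole if a number of a shift passes 0.0625 or a number of a turn 0.188, either way. A call with a gripper value outside its range is refused whole. The fingers move at their own pace and stop on an object; the grip force is fixed at half the most. Time passes only in rows, so rows that do not move let the fingers close, or fill a call up. It gives the time, the measured TCP pose, the force and the opening at its end, in the units of the state.
- sensors.get_state(): the state, without advancing time (a new reading comes with each control period).
- snapshot(name): name is "side" or "top" or "wrist"; returns the picture (420x560x3 uint8, red, green, blue); there is no depth.
- camera_params(name): a dict with "fx", "fy", "cx", "cy" (pixels), "k1" (the pictures are not rectified: a ray, as slopes to the right and down, at radius r is drawn at 1 + k1 r^2 times it, then the intrinsics apply), "R" (3x3) and "t" (3): a world point X has camera coordinates R X + t. Camera axes: x right, y down, z forward; pixel columns grow to the right and rows downward; lengths in m; the calibration is good to about 2 mm. A picture is of the moment at which its call begins: read the wrist's pose just before it. camera_params takes no time and is no camera call; for the wrist camera it gives the pose at the moment of the call.
- ticket.sign_off(): hands the job in, once; it reports no verdict.
Trained networks look in the newest picture that a camera, given by its name, has taken for a name from the list of things; names that differ only in an ending like _2 or _b are one class to them, and where a whole thing is asked for, a point or a joint stands for the part that bears it (a point fixed in the world has none). Each returns a list of dicts, best first, with "conf" (0 to 1); they miss things now and then, are a little off and sometimes report something else, mostly with a low value. They report only what shows in the picture. A call takes as long as a camera call.
- nets.look_for(camera, thing): "extent" ([centre column, centre row, width, height] in pixels, round what is visible of it).
- nets.trace(camera, thing): "region" (420x560 bool, what is visible of it) and "extent" ([centre column, centre row, width, height] in pixels, round what is visible of it).
- nets.mark_of(camera, thing): "location" ([column, row] in pixels: a listed point, or the origin of a listed thing).
The state is a dict: "time": time; "joints": joint angles; "qd": joint speeds; "effort": joint torques, N m; "eef_pos": TCP position; "tcp_rot": TCP orientation; "ft_force": force on the tool from outside, world axes, zero at the start; "ft_torque": the same for the moment, N m; "width": opening from 0.0 (shut) to 1.0 (fully open).
Only numpy, scipy, OpenCV 4.12 (cv2) and the standard library are available. Lean on these libraries where they do the work, as an engineer would, in place of code of your own. Each camera call takes 0.05 s, during which the arm holds its last target.

TASK

Sort the three loose steel brackets on the stand, which are left- and right-handed mirror images: slide each one, without lifting it off the deck, wholly into the side bin above the tote that carries the same-handed sample bracket. Only when all three are in, push the release slide fully over, away from the robot, so that both bin floors drop and the brackets fall into the totes. Leave everything else where it is.

Things in the scene. Friction and masses are not known exactly. Their poses are not given: they have to be found in the camera images.
- stand: fixed steel sorting stand. Origin: on the bench below the middle of its two bins; x away from the robot, y to the robot's left. Flat deck, top at z=160 mm, x -155 to +225, y -130 to +130 mm; beyond x=160 it is a parking strip for odds and ends. A drop-bottom bin adjoins the deck on the +y and on the -y side, with a tote on the bench below each.
- bin_plus (a point): centre of the hinged floor's top in the drop-bottom bin at the stand's +y (left) side. Floor 306 (x) x 86 (y) mm, hinged along the deck's edge, 1 mm below the deck's top, so parts slide straight onto it. The bin is open to the deck; its other walls (inner faces 46 mm outward of this point and 155 mm off along x) rise 30 mm above the deck. A squared bracket is wholly in with its origin within 15 mm of this point in y.
- bin_minus (a point): centre of the hinged floor's top in the drop-bottom bin at the stand's -y (right) side. Floor 306 (x) x 86 (y) mm, hinged along the deck's edge, 1 mm below the deck's top, so parts slide straight onto it. The bin is open to the deck; its other walls (inner faces 46 mm outward of this point and 155 mm off along x) rise 30 mm above the deck. A squared bracket is wholly in with its origin within 15 mm of this point in y.
- left_1: loose left-hand steel bracket, 0.4 kg, flat on the deck: base 80 (x) x 55 (y) x 8 mm; upright flange 7 mm thick along all the +y edge, top at 37 mm; one round boss, 26 mm across, top at 35 mm, at x=-24, y=-4 mm. Seen from above with the flange at the far edge, the boss is on the left. Origin: centre of the underside; z up.
- left_2: loose left-hand steel bracket, 0.4 kg, flat on the deck: base 80 (x) x 55 (y) x 8 mm; upright flange 7 mm thick along all the +y edge, top at 37 mm; one round boss, 26 mm across, top at 35 mm, at x=-24, y=-4 mm. Seen from above with the flange at the far edge, the boss is on the left. Origin: centre of the underside; z up. Like left_1, but starts half turned.
- right_1: loose right-hand steel bracket, 0.4 kg, flat on the deck: base 80 (x) x 55 (y) x 8 mm; upright flange 7 mm thick along all the +y edge, top at 37 mm; one round boss, 26 mm across, top at 35 mm, at x=+24, y=-4 mm. Seen from above with the flange at the far edge, the boss is on the right. Origin: centre of the underside; z up.
- tote_left: fixed grey open tote, 330 (x) x 175 (y) mm, walls 4 mm, rim 55 mm high, under one bin of the stand (y=+203 or -203 mm there; the totes may be either way round). On a ledge at its far (+x) end, 213 mm from the origin, is its sign: a fixed left-hand sample bracket, flange to +y. Origin: centre of the underside; axes parallel to the stand's.
- tote_right: fixed grey open tote, 330 (x) x 175 (y) mm, walls 4 mm, rim 55 mm high, under one bin of the stand (y=+203 or -203 mm there; the totes may be either way round). On a ledge at its far (+x) end, 213 mm from the origin, is its sign: a fixed right-hand sample bracket, flange to +y. Origin: centre of the underside; axes parallel to the stand's.
- release (a joint): release slide of both bin floors (m): 0 to 0.008 (shut) as found, 0.05 fully over. It slides along the stand's +x (away from the robot) against about 5 N of friction and stays where left. A catch on it carries a tongue of the -y floor; both floors are linked. Past about 20 mm the catch lets go and both floors drop by gravity and hang at 1.3 rad.
- release_post (a point): point on the release slide's upright post, 218 mm above the bench; moves with the slide. Post 16 (x) x 18 (y) mm, rising from 170 mm, with a black crossbar 26 mm thick, 24 mm long along y, axis 12 mm above this point; top at 243 mm. It stands outside the -y bin at stand y=-247 mm, some 20 mm on the robot's side of the stand's middle at first.
- hub_nut: big hexagon nut, 52 mm across, 20 mm high, on the deck's far strip; a bystander, leave alone. Origin: its underside or lowest middle.
- chalk: bar of marking chalk 75 x 14 x 12 mm on the deck's far strip; a bystander, leave alone. Origin: its underside or lowest middle.
- tape_roll: roll of tape 100 mm across, 25 mm high; a bystander, leave alone. Origin: its underside or lowest middle.
- spray_can: can 64 mm across, 170 mm high; a bystander, leave alone. Origin: its underside or lowest middle.
- hammer: hammer; a bystander, leave alone. Origin: its underside or lowest middle.
- wrench: wrench; a bystander, leave alone. Origin: its underside or lowest middle.
- disc_stack: stack of grinding discs 114 mm across, 30 mm high; a bystander, leave alone. Origin: its underside or lowest middle.

How it is judged:
On the way, in this order (a step that is already met when the one before it is completed fails the run):
1. all three brackets are in the bin above the tote of their own hand, clear of the deck, with the bin floors still shut (((y of tote_left in the frame of stand above 0 m and y of left_1 in the frame of stand above 0.148 m) or (y of tote_left in the frame of stand below 0 m and y of left_1 in the frame of stand below -0.148 m)) and z of each of left_1, left_2, right_1 in the frame of stand above 0.145 m and ((y of tote_left in the frame of stand above 0 m and y of left_2 in the frame of stand above 0.148 m) or (y of tote_left in the frame of stand below 0 m and y of left_2 in the frame of stand below -0.148 m)) and ((y of tote_right in the frame of stand above 0 m and y of right_1 in the frame of stand above 0.148 m) or (y of tote_right in the frame of stand below 0 m and y of right_1 in the frame of stand below -0.148 m)) and value of joint release below 0.012 m), for 0.2 s.
2. the release slide is pushed fully over and the floors are down (value of joint release above 0.044 m), for 0.1 s.
At the end, for the whole second after the job is handed in: Both left-hand brackets lie at rest inside the left-hand tote and the right-hand bracket inside the right-hand tote (origin within the tote's outline and less than 100 mm above the bench, speed under 20 mm/s); the release slide is fully over (above 44 mm) (x of left_1 in the frame of tote_left between -0.165 and 0.165 m and y of left_1 in the frame of tote_left between -0.0875 and 0.0875 m and z of each of left_1, left_2 in the frame of tote_left below 0.1 m and linear speed of each of left_1, left_2, right_1 below 0.02 m/s and x of left_2 in the frame of tote_left between -0.165 and 0.165 m and y of left_2 in the frame of tote_left between -0.0875 and 0.0875 m and x of right_1 in the frame of tote_right between -0.165 and 0.165 m and y of right_1 in the frame of tote_right between -0.0875 and 0.0875 m and z of right_1 in the frame of tote_right below 0.1 m and value of joint release above 0.044 m); the robot touches nothing.
It fails at once if a bracket is lifted more than 30 mm off the deck (z of any of left_1, left_2, right_1 in the frame of stand above 0.19 m).
It fails at once if a bystander is moved more than 30 mm (distance of any of hub_nut, chalk, tape_roll, spray_can, hammer, wrench, disc_stack from where it was at the start of the episode above 0.03 m).
It also fails if it takes over 64 s, if anything falls off the work surface, if the arm or the gripper's body presses on something with over 40 N, if the wrist force passes 120 N, or if a joint passes its speed limit or range.

## Working session

There is one attempt and no reset: what is moved stays moved. The work goes in short steps, Python scripts to look and compute and a tool call to move; the robot and the scene stay as the last step left them, time stands still between calls to the robot, and variables do not carry over. Pictures are saved under pics/ and viewed, and the job is handed in when it is done.

Besides the shell and the picture viewer there is one more tool, called after ">>>" in YAML: its name, and indented under it one key for each argument. play_rows: Moves the arm, as the interface text tells. Its arguments: {"type":"object","properties":{"deltas":{"type":"array"}},"required":["deltas"]}

```bash
mkdir -p pics; ls; python3 - <<'E'
from station import sensors, snapshot, camera_params
import cv2
s=sensors.get_state();print({k:(s[k]) for k in ('time','joints','eef_pos','tcp_rot','ft_force','width')})
for n in ('top','side'):
    cv2.imwrite(f'pics/{n}0.png',snapshot(n)[:,:,::-1]);p=camera_params(n);print(n,p)
E
```

```text
pics
{'time': 0.0, 'joints': array([ 1.31210917,  0.32182399, -0.07007491,  1.45166225,  0.02262703,
        1.37076349, -0.05687908]), 'eef_pos': array([ 0.17495713, -0.62558986,  0.29116706]), 'tcp_rot': array([-0.70040351, -0.09681022,  0.70067082, -0.09551497]), 'ft_force': array([0.02925924, 1.04543641, 0.44623087]), 'width': 1.0030424705818084}
top {'fx': 546.440716499446, 'fy': 546.440716499446, 'cx': 281.95001874626627, 'cy': 206.73147220149406, 'k1': -0.08085270032255187, 'R': array([[-0.01203094, -0.99992383,  0.0027553 ],
       [-0.98652484,  0.01141999, -0.1632125 ],
       [ 0.1631686 , -0.00468178, -0.98658709]]), 't': array([0.00625671, 0.58098988, 1.71978234])}
side {'fx': 446.3601226560631, 'fy': 446.3601226560631, 'cx': 286.3708989986063, 'cy': 204.60794810823242, 'k1': -0.11445593932836082, 'R': array([[ 0.99536933, -0.09608077,  0.00289636],
       [-0.06025043, -0.64708848, -0.76003052],
       [ 0.07489852,  0.75633656, -0.64988093]]), 't': array([-0.56481688,  0.16044014,  1.49532856])}
```

View pics/top0.png

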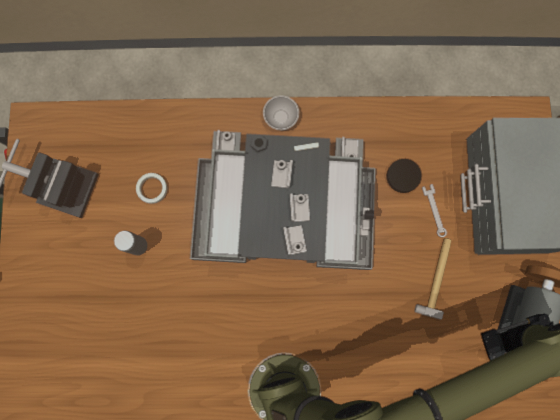

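View pics/side0.png

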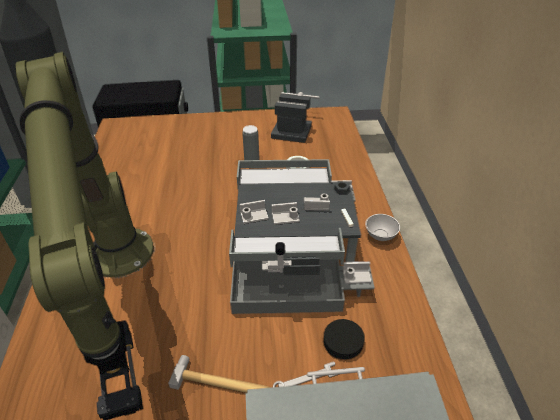

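```bash
cat > h.py <<'E'
import numpy as np, cv2
from station import sensors, snapshot, camera_params, nets
from scipy.spatial.transform import Rotation as Ro
def ray(p,uv):
    uv=np.asarray(uv,float); d=np.array([(uv[0]-p['cx'])/p['fx'],(uv[1]-p['cy'])/p['fy']])
    s=d.copy()
    for _ in range(20): s=d/(1+p['k1']*(s@s))
    v=p['R'].T@np.array([s[0],s[1],1]); o=-p['R'].T@p['t']
    return o,v
def atz(p,uv,z):
    o,v=ray(p,uv); return o+v*(z-o[2])/v[2]
def proj(p,X):
    c=p['R']@np.asarray(X,float)+p['t']; s=c[:2]/c[2]; s=s*(1+p['k1']*(s@s))
    return np.array([p['fx']*s[0]+p['cx'],p['fy']*s[1]+p['cy']])
E
python3 - <<'E'
from h import *
snapshot('top');p=camera_params('top')
for t,z in [('left_1',.16),('right_1',.16),('tote_left',0),('tote_right',0),('bin_plus',.159),('bin_minus',.159),('stand',0),('release_post',.218)]:
    for r in nets.mark_of('top',t)[:4]:
        print(t,round(r['conf'],2),np.round(r['location'],1),np.round(atz(p,r['location'],z),4))
E
```

```text
left_1 0.7 [284.2 172.9] [ 0.6673 -0.0082  0.16  ]
left_1 0.59 [293.1 239.2] [ 0.4634 -0.0323  0.16  ]
right_1 0.74 [298.4 208.4] [ 0.5568 -0.0498  0.16  ]
tote_right 0.83 [223.8 213.2] [0.5694 0.1924 0.    ]
bin_plus 0.57 [226.1 204.4] [0.5717 0.1692 0.159 ]
bin_minus 0.78 [344.7 212. ] [ 0.5443 -0.1898  0.159 ]
bin_minus 0.73 [440.3 277.1] [ 0.3438 -0.4712  0.159 ]
stand 0.72 [224.8 205.2] [0.5963 0.1892 0.    ]
stand 0.5 [291.4 238.6] [ 0.4822 -0.0307  0.    ]
release_post 0.77 [366.  217.9] [ 0.517  -0.2445  0.218 ]
```

```bash
python3 - <<'E'
import cv2
i=cv2.imread('pics/top0.png'); cv2.imwrite('pics/top0z.png',cv2.resize(i[125:275,185:385],None,fx=4,fy=4,interpolation=cv2.INTER_CUBIC))
i=cv2.imread('pics/side0.png'); cv2.imwrite('pics/side0z.png',cv2.resize(i[150:320,220:380],None,fx=3.5,fy=3.5,interpolation=cv2.INTER_CUBIC))
E
```

```text
(no output)
```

View pics/top0z.png

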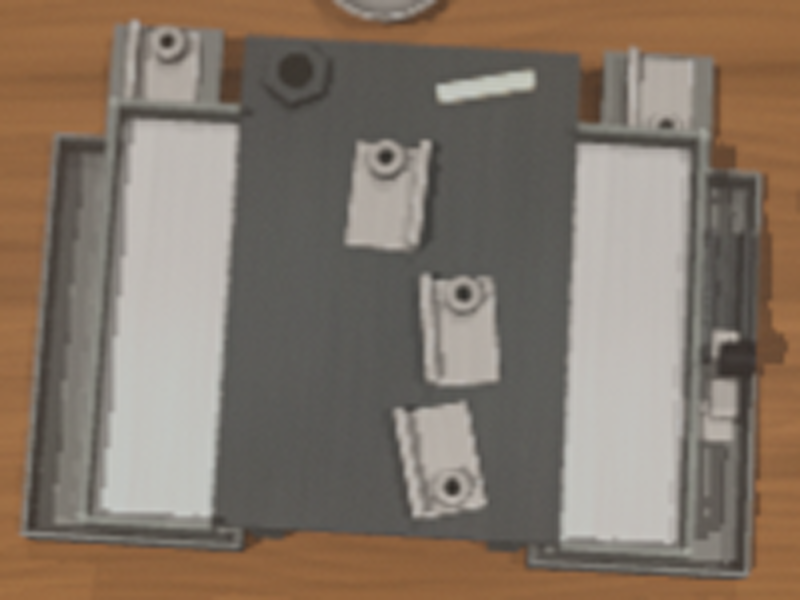

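View pics/side0z.png

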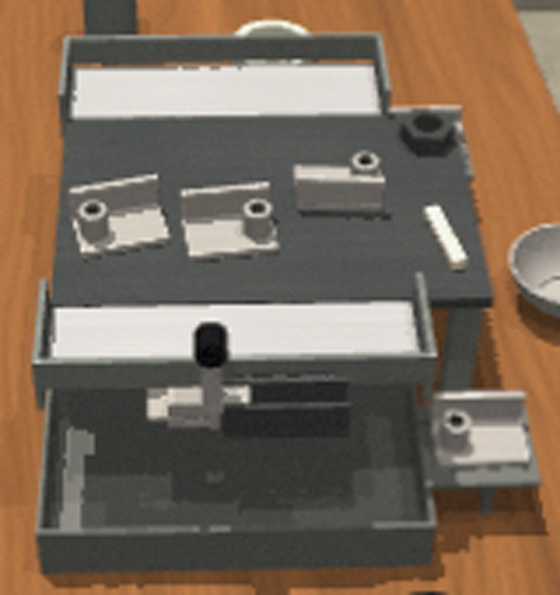

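```bash
python3 - <<'E'
from h import *
p=camera_params('top')
Z=lambda x,y,z: atz(p,(185+x/4-.375,125+y/4-.375),z)[:2]
c=np.array([Z(243,38,.16),Z(579,55,.16),Z(561,541,.16),Z(213,528,.16)])
S=np.array([[.225,.13],[.225,-.13],[-.155,-.13],[-.155,.13]])
# 2D rigid fit
a=S-S.mean(0);b=c-c.mean(0)
th=np.arctan2((a[:,0]*b[:,1]-a[:,1]*b[:,0]).sum(),(a*b).sum());R=np.array([[np.cos(th),-np.sin(th)],[np.sin(th),np.cos(th)]])
t=c.mean(0)-R@S.mean(0);print('stand',t,np.degrees(th));print(np.round((c-(S@R.T+t))*1000,1))
w2s=lambda w:R.T@(w-t)
# bosses (top z .195), flange top corners z .197
for n,b,f1,f2 in [('A',(452,487),(397,408),(414,516)),('B',(463,293),(426,275),(430,384)),('C',(385,158),(430,141),(416,248))]:
    B=Z(*b,.195);F1=Z(*f1,.197);F2=Z(*f2,.197)
    d=F1-F2
    print(n,'boss st',np.round(w2s(B)*1e3),'fl',np.round(w2s(F1)*1e3),np.round(w2s(F2)*1e3),'yaw w',np.degrees(np.arctan2(d[1],d[0])), 'len',np.linalg.norm(d))
print('post',w2s(np.array([.517,-.2445]))*1e3)
np.savez('st.npz',t=t,th=th)
# overlay
E
```

```text
stand [ 0.56019979 -0.0058857 ] -3.4112652567912427
[[-0.7  0. ]
 [-1.8 -0.5]
 [ 2.6  0.3]
 [-0.1  0.2]]
A boss st [-119.  -46.] fl [-63.  -3.] [-142.  -19.] yaw w 8.15751379875878 len 0.08036285022293924
B boss st [ 25. -48.] fl [ 37. -20.] [-44. -26.] yaw w 1.2192558781307403 len 0.08173483796166191
C boss st [125.  15.] fl [140. -18.] [ 57. -11.] yaw w -8.116792574426581 len 0.08263199196626869
post [ -28.92506398 -240.76201442]
```

```bash
cat >> h.py <<'E'
st=np.load('st.npz');T=st['t'];TH=float(st['th']);R2=np.array([[np.cos(TH),-np.sin(TH)],[np.sin(TH),np.cos(TH)]])
def s2w(x,y,z): return np.r_[R2@np.array([x,y])+T,z]
def Rdes(R,ang=0):
    # tool x down, tool y along +-stand x rotated by ang; choose nearest
    best=None
    for k in (0,np.pi):
        a=TH+ang+k; y=np.array([np.cos(a),np.sin(a),0]);x=np.array([0,0,-1.]);M=np.c_[x,y,np.cross(x,y)]
        e=Ro.from_matrix(R.T@M).as_rotvec()
        if best is None or np.linalg.norm(e)<np.linalg.norm(best[0]): best=(e,M)
    return best
def plan(*wps,ang=0):
    s=sensors.get_state();R=Ro.from_quat(s['tcp_rot']).as_matrix();P=s['eef_pos']
    e,M=Rdes(R,ang);ps=R2.T@(P[:2]-T)
    print('t',round(s['time'],2),'stand tcp',np.round(ps*1e3,1),'z',round(P[2]*1e3,1),'rotvec err tool',np.round(e,3),'F',np.round(s['ft_force'],1),'w',round(s['width'],2),'j',np.round(s['joints'],2))
    print('tool axes in world (cols)\n',np.round(R,3))
    for w in wps:
        W=s2w(*w);print(w,'world',np.round(W,3),'delta now-tool',np.round(R.T@(W-P),4),'delta aligned-tool',np.round(M.T@(W-P),4));P=W
E
python3 - <<'E'
from h import *
plan((-.25,-.3,.33),(-.1,.02,.33),(-.1,.02,.235),(-.1,-.138,.235))
E
```

```text
t 0.55 stand tcp [-347.5 -641.9] z 292.3 rotvec err tool [-1.238  0.    -0.   ] F [0.7 0.1 0.3] w 1.0 j [ 1.31  0.32 -0.07  1.45  0.02  1.37 -0.06]
tool axes in world (cols)
 [[-0.     0.269 -0.963]
 [-0.    -0.963 -0.269]
 [-1.     0.     0.   ]]
(-0.25, -0.3, 0.33) world [ 0.293 -0.29   0.33 ] delta now-tool [-0.0377 -0.2914 -0.2037] delta aligned-tool [-0.0377  0.0975 -0.3419]
(-0.1, 0.02, 0.33) world [0.462 0.02  0.33 ] delta now-tool [-0.     -0.2536 -0.2462] delta aligned-tool [ 0.    0.15 -0.32]
(-0.1, 0.02, 0.235) world [0.462 0.02  0.235] delta now-tool [ 0.095 -0.    -0.   ] delta aligned-tool [0.095 0.    0.   ]
(-0.1, -0.138, 0.235) world [ 0.452 -0.138  0.235] delta now-tool [0.     0.1494 0.0515] delta aligned-tool [ 0.    -0.     0.158]
```

>>> play_rows:
  deltas:
    - [[-0.18,0,0],[-0.02,-0.037,-0.026],0.5]
    - [[-0.18,0,0],[-0.02,-0.032,-0.032],0.5]
    - [[-0.18,0,0],[-0.01,-0.025,-0.037],0.5]
    - [[-0.18,0,0],[0,-0.018,-0.041],0.5]
    - [[-0.18,0,0],[0,-0.011,-0.044],0.5]

```text
time: 1.18
eef_pos: [0.2481, -0.4095, 0.3428]
tcp_rot: [-0.584, -0.398, 0.585, -0.398]
ft_force: [0.3, -0.1, 0.1]
width: 0.538
```

```bash
python3 - <<'E'
from h import *
plan((-.25,-.3,.33),(-.1,.02,.33),(-.1,.02,.235),(-.1,-.138,.235))
E
```

```text
t 1.18 stand tcp [-287.5 -421.5] z 342.8 rotvec err tool [-0.315  0.001  0.   ] F [ 0.3 -0.1  0.1] w 0.54 j [ 1.24 -0.06 -0.25  1.77 -0.01  1.42  0.61]
tool axes in world (cols)
 [[-0.001  0.931 -0.366]
 [-0.001 -0.366 -0.931]
 [-1.    -0.     0.001]]
(-0.25, -0.3, 0.33) world [ 0.293 -0.29   0.33 ] delta now-tool [ 0.0127 -0.002  -0.1271] delta aligned-tool [ 0.0128  0.0375 -0.1215]
(-0.1, 0.02, 0.33) world [0.462 0.02  0.33 ] delta now-tool [-3.000e-04  4.330e-02 -3.507e-01] delta aligned-tool [ 0.    0.15 -0.32]
(-0.1, 0.02, 0.235) world [0.462 0.02  0.235] delta now-tool [ 0.095   0.     -0.0001] delta aligned-tool [0.095 0.    0.   ]
(-0.1, -0.138, 0.235) world [ 0.452 -0.138  0.235] delta now-tool [1.000e-04 4.900e-02 1.502e-01] delta aligned-tool [ 0.    -0.     0.158]
```

>>> play_rows:
  deltas:
    - [[-0.16,0,0],[0,0.035,-0.03],0.5]
    - [[-0.155,0,0],[0,0.045,-0.035],0.5]
    - [[0,0,0],[0,0.04,-0.045],0.5]
    - [[0,0,0],[0,0.03,-0.05],0.5]
    - [[0,0,0],[0,0.02,-0.05],0.5]

```text
time: 1.8
eef_pos: [0.4442, -0.2243, 0.3439]
tcp_rot: [-0.512, -0.485, 0.514, -0.488]
ft_force: [0.7, -0.8, 0.3]
width: 0.5
```

```bash
python3 - <<'E'
from h import *
plan((-.1,.02,.33),(-.1,.02,.235),(-.1,-.138,.235))
E
```

```text
t 1.8 stand tcp [-102.8 -225. ] z 343.9 rotvec err tool [ 0.006  0.005 -0.002] F [ 0.7 -0.8  0.3] w 0.5 j [ 0.95 -0.01 -0.53  1.72 -0.    1.42  0.37]
tool axes in world (cols)
 [[ 0.002  0.999 -0.053]
 [-0.006 -0.053 -0.999]
 [-1.     0.002  0.005]]
(-0.1, 0.02, 0.33) world [0.462 0.02  0.33 ] delta now-tool [ 0.0126  0.0042 -0.245 ] delta aligned-tool [ 0.0139  0.0028 -0.245 ]
(-0.1, 0.02, 0.235) world [0.462 0.02  0.235] delta now-tool [ 0.095  -0.0002 -0.0005] delta aligned-tool [0.095 0.    0.   ]
(-0.1, -0.138, 0.235) world [ 0.452 -0.138  0.235] delta now-tool [ 0.0009 -0.001   0.158 ] delta aligned-tool [ 0.    -0.     0.158]
```

>>> play_rows:
  deltas:
    - [[0,0,0],[0,0.001,-0.06],0.5]
    - [[0,0,0],[0,0.001,-0.06],0.5]
    - [[0,0,0],[0,0,-0.06],0.5]
    - [[0,0,0],[0,0,-0.06],0.5]
    - [[0,0,0],[0,0,-0.01],0.5]

```text
time: 2.42
eef_pos: [0.4603, 0.0384, 0.344]
tcp_rot: [0.511, 0.485, -0.511, 0.492]
ft_force: [-0.2, -0.3, -0.7]
width: 0.499
```

```bash
python3 - <<'E'
from h import *
plan((-.1,.025,.33),(-.1,.025,.235),(-.1,-.138,.235))
cv2.imwrite('pics/w1.png',snapshot('wrist')[:,:,::-1])
E
```

```text
t 2.42 stand tcp [-102.4   38.3] z 344.0 rotvec err tool [ 0.015  0.007 -0.008] F [-0.2 -0.3 -0.7] w 0.5 j [ 0.74 -0.11 -0.81  1.79 -0.08  1.42 -0.1 ]
tool axes in world (cols)
 [[ 0.007  0.999 -0.045]
 [-0.007 -0.045 -0.999]
 [-1.     0.008  0.007]]
(-0.1, 0.025, 0.33) world [0.462 0.025 0.33 ] delta now-tool [0.0141 0.0021 0.0132] delta aligned-tool [0.014  0.0024 0.0133]
(-0.1, 0.025, 0.235) world [0.462 0.025 0.235] delta now-tool [ 0.095  -0.0007 -0.0006] delta aligned-tool [0.095 0.    0.   ]
(-0.1, -0.138, 0.235) world [ 0.452 -0.138  0.235] delta now-tool [ 0.0011 -0.0024  0.163 ] delta aligned-tool [ 0.    -0.     0.163]
```

View pics/w1.png

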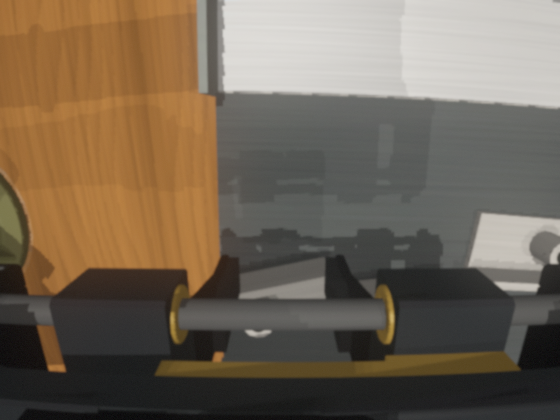

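>>> play_rows:
  deltas:
    - [[0.015,0.006,-0.007],[0.035,0.002,0.006],0.5]
    - [[0,0,0],[0.035,0,0.003],0.5]
    - [[0,0,0],[0.025,0,0],0.5]
    - [[0,0,0],[0.009,0,0],0.5]
    - [[0,0,0],[0.003,0,0],0.5]

```text
time: 3.1
eef_pos: [0.4637, 0.0199, 0.2352]
tcp_rot: [-0.517, -0.48, 0.518, -0.484]
ft_force: [0.2, -0.0, -0.6]
width: 0.497
```

```bash
python3 - <<'E'
from h import *
plan((-.1,.025,.235),(-.1,-.138,.235))
i=snapshot('side')[150:320,220:380,::-1]
cv2.imwrite('pics/s1.png',cv2.resize(i,None,fx=3.5,fy=3.5,interpolation=cv2.INTER_CUBIC))
E
```

```text
t 3.1 stand tcp [-97.9  20. ] z 235.2 rotvec err tool [-0.012  0.004 -0.004] F [ 0.2 -0.  -0.6] w 0.5 j [ 0.74 -0.02 -0.83  1.95 -0.01  1.2  -0.15]
tool axes in world (cols)
 [[ 0.003  0.997 -0.071]
 [-0.004 -0.071 -0.997]
 [-1.     0.004  0.004]]
(-0.1, 0.025, 0.235) world [0.462 0.025 0.235] delta now-tool [ 0.0002 -0.0022 -0.0049] delta aligned-tool [ 0.0002 -0.0021 -0.005 ]
(-0.1, -0.138, 0.235) world [ 0.452 -0.138  0.235] delta now-tool [0.0007 0.0019 0.163 ] delta aligned-tool [ 0.    -0.     0.163]
```

View pics/s1.png

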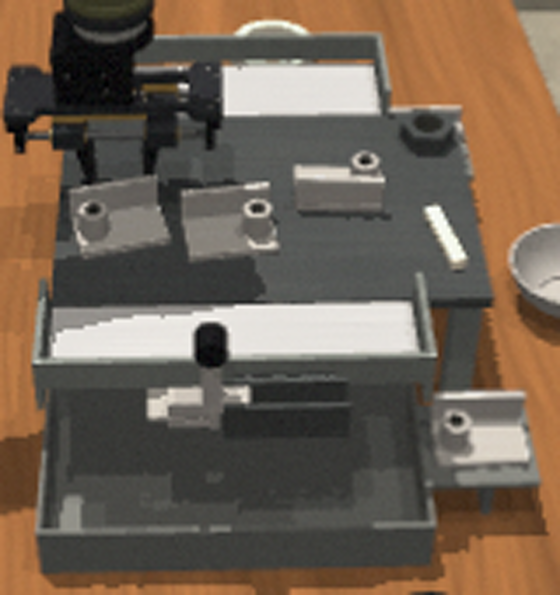

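>>> play_rows:
  deltas:
    - [[-0.012,0,0],[0,-0.001,0.015],0.5]
    - [[0,0,0],[0,0,0.02],0.5]
    - [[0,0,0],[0,0,0.02],0.5]
    - [[0,0,0],[0,0,0.02],0.5]
    - [[0,0,0],[0,0,0.02],0.5]

```text
time: 3.78
eef_pos: [0.46, -0.0745, 0.2407]
tcp_rot: [0.516, 0.482, -0.511, 0.49]
ft_force: [-0.4, 0.7, -1.3]
width: 0.5
```

```bash
python3 - <<'E'
from h import *
plan((-.1,-.138,.235))
i=snapshot('side')[150:320,220:380,::-1]
cv2.imwrite('pics/s2.png',cv2.resize(i,None,fx=3.5,fy=3.5,interpolation=cv2.INTER_CUBIC))
E
```

```text
t 3.77 stand tcp [-95.9 -74.5] z 240.7 rotvec err tool [ 0.004  0.002 -0.012] F [-0.4  0.7 -1.3] w 0.5 j [ 0.84 -0.03 -0.72  1.94 -0.02  1.2   0.07]
tool axes in world (cols)
 [[ 0.012  0.998 -0.055]
 [-0.003 -0.055 -0.998]
 [-1.     0.012  0.002]]
(-0.1, -0.138, 0.235) world [ 0.452 -0.138  0.235] delta now-tool [ 0.0057 -0.0044  0.0635] delta aligned-tool [ 0.0057 -0.0041  0.0635]
```

View pics/s2.png

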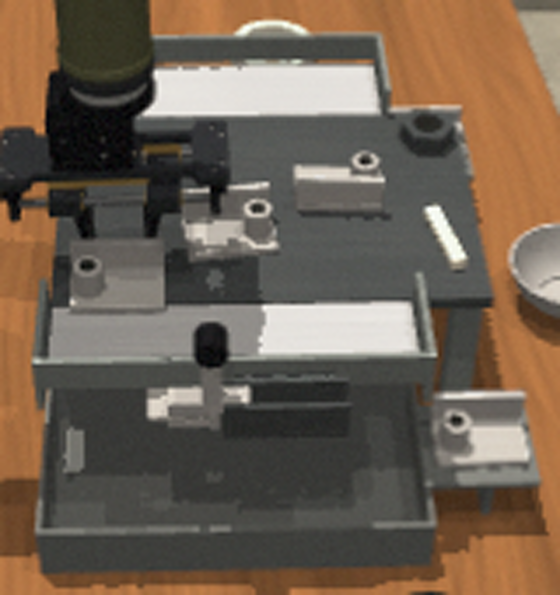

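>>> play_rows:
  deltas:
    - [[0.004,0,-0.01],[0.004,-0.002,0.02],0.5]
    - [[0,0,0],[0.002,0,0.018],0.5]
    - [[0,0,0],[0,0,0.013],0.5]
    - [[0,0,0],[0,0,0.008],0.5]
    - [[0,0,0],[0,0,0.003],0.5]

```text
time: 4.45
eef_pos: [0.4556, -0.1406, 0.2368]
tcp_rot: [0.516, 0.483, -0.514, 0.486]
ft_force: [0.3, 2.5, 0.8]
width: 0.5
```

```bash
python3 - <<'E'
from h import *
plan((-.1,-.138,.235))
i=snapshot('side')[150:320,220:380,::-1]
cv2.imwrite('pics/s3.png',cv2.resize(i,None,fx=3.5,fy=3.5,interpolation=cv2.INTER_CUBIC))
E
```

```text
t 4.45 stand tcp [ -96.4 -140.7] z 236.8 rotvec err tool [-0.002  0.001 -0.006] F [0.3 2.5 0.8] w 0.5 j [ 0.9   0.01 -0.65  1.92  0.01  1.2   0.18]
tool axes in world (cols)
 [[ 0.005  0.998 -0.062]
 [-0.002 -0.062 -0.998]
 [-1.     0.006  0.001]]
(-0.1, -0.138, 0.235) world [ 0.452 -0.138  0.235] delta now-tool [ 0.0018 -0.0036 -0.0027] delta aligned-tool [ 0.0018 -0.0036 -0.0027]
```

View pics/s3.png

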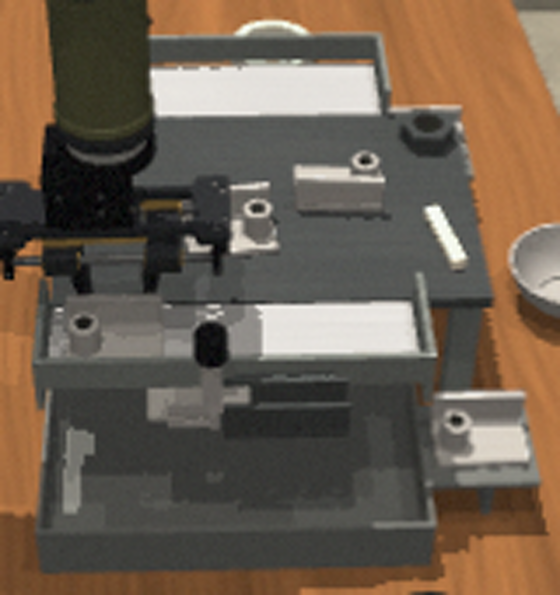

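>>> play_rows:
  deltas:
    - [[0,0,0],[-0.03,0,-0.01],0.5]
    - [[0,0,0],[-0.03,0.02,-0.02],0.5]
    - [[0,0,0],[-0.015,0.05,-0.05],0.5]
    - [[0,0,0],[0,0.05,-0.05],0.5]
    - [[0,0,0],[0,0.05,-0.05],0.5]

```text
time: 5.12
eef_pos: [0.6197, 0.0074, 0.3122]
tcp_rot: [-0.518, -0.476, 0.52, -0.485]
ft_force: [0.1, -0.9, 1.5]
width: 0.499
```

```bash
python3 - <<'E'
from h import *
plan((.1,.075,.3),(.1,.075,.2345),(.1,-.138,.2345))
E
```

```text
t 5.12 stand tcp [58.6 16.8] z 312.2 rotvec err tool [-0.017  0.011 -0.008] F [ 0.1 -0.9  1.5] w 0.5 j [ 0.58  0.34 -0.81  1.49  0.26  1.42 -0.32]
tool axes in world (cols)
 [[ 0.007  0.997 -0.076]
 [-0.012 -0.076 -0.997]
 [-1.     0.008  0.011]]
(0.1, 0.075, 0.3) world [0.664 0.063 0.3  ] delta now-tool [ 0.0119  0.0403 -0.059 ] delta aligned-tool [ 0.0122  0.0414 -0.0582]
(0.1, 0.075, 0.2345) world [0.664 0.063 0.234] delta now-tool [ 0.0655 -0.0005 -0.0007] delta aligned-tool [0.0655 0.     0.    ]
(0.1, -0.138, 0.2345) world [ 0.652 -0.15   0.234] delta now-tool [0.0024 0.0035 0.213 ] delta aligned-tool [0.    0.    0.213]
```

>>> play_rows:
  deltas:
    - [[-0.017,0.01,-0.008],[0.005,0.03,-0.045],0.5]
    - [[0,0,0],[0.02,0.01,-0.014],0.5]
    - [[0,0,0],[0.03,0,0],0.5]
    - [[0,0,0],[0.012,0,0],0.5]
    - [[0,0,0],[0,0,0],0.5]

```text
time: 5.75
eef_pos: [0.6683, 0.0702, 0.2417]
tcp_rot: [0.513, 0.487, -0.512, 0.487]
ft_force: [0.0, 0.2, 0.3]
width: 0.504
```

```bash
python3 - <<'E'
from h import *
plan((.1,.075,.2345),(.1,-.138,.2345))
i=snapshot('side')[150:320,220:380,::-1]
cv2.imwrite('pics/s4.png',cv2.resize(i,None,fx=3.5,fy=3.5,interpolation=cv2.INTER_CUBIC))
i=snapshot('top')[125:275,185:385,::-1]
cv2.imwrite('pics/t4.png',cv2.resize(i,None,fx=3.5,fy=3.5,interpolation=cv2.INTER_CUBIC))
E
```

```text
t 5.75 stand tcp [103.3  82.4] z 241.7 rotvec err tool [ 0.008 -0.001 -0.001] F [0.  0.2 0.3] w 0.5 j [ 0.42  0.51 -0.79  1.44  0.36  1.35 -0.43]
tool axes in world (cols)
 [[ 0.001  0.999 -0.052]
 [ 0.001 -0.052 -0.999]
 [-1.     0.001 -0.001]]
(0.1, 0.075, 0.2345) world [0.664 0.063 0.234] delta now-tool [ 0.0072 -0.0034  0.0073] delta aligned-tool [ 0.0072 -0.0033  0.0074]
(0.1, -0.138, 0.2345) world [ 0.652 -0.15   0.234] delta now-tool [-0.0003 -0.0017  0.213 ] delta aligned-tool [0.    0.    0.213]
```

View pics/s4.png

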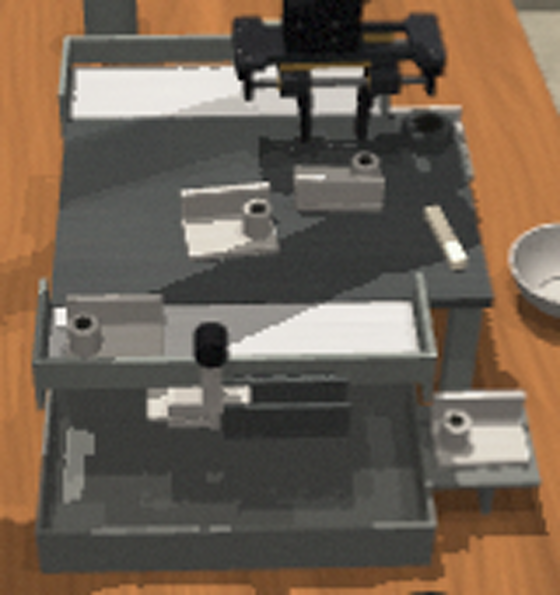

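View pics/t4.png

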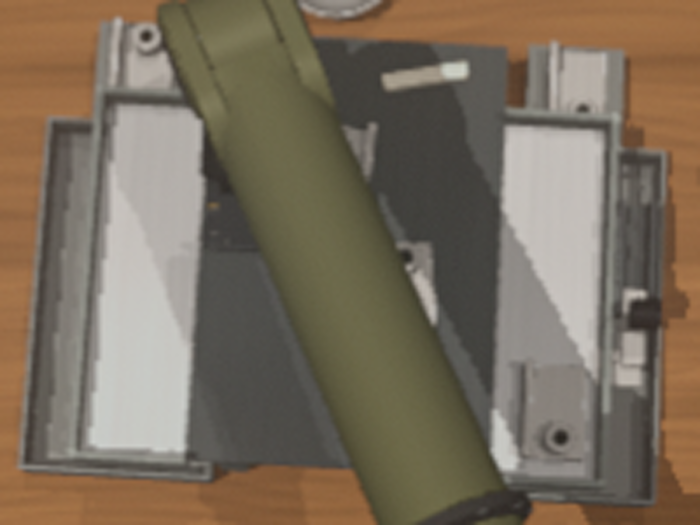

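>>> play_rows:
  deltas:
    - [[0.008,0,0],[0.004,0,0.008],0.5]
    - [[0,0,0],[0.003,0,0.005],0.5]
    - [[0,0,0],[0.001,0,0.005],0.5]
    - [[0,0,0],[0,0,0.005],0.5]
    - [[0,0,0],[0,0,0],0.5]

```text
time: 6.48
eef_pos: [0.6685, 0.0435, 0.2378]
tcp_rot: [0.518, 0.482, -0.514, 0.486]
ft_force: [1.2, -0.6, 0.9]
width: 0.504
```

```bash
python3 - <<'E'
from h import *
plan((.1,.075,.2345),(.1,-.138,.2345))
E
```

```text
t 6.47 stand tcp [105.2  55.7] z 237.8 rotvec err tool [-0.004 -0.001 -0.008] F [ 1.2 -0.6  0.9] w 0.5 j [ 0.46  0.5  -0.78  1.45  0.36  1.33 -0.41]
tool axes in world (cols)
 [[ 0.008  0.998 -0.064]
 [ 0.    -0.064 -0.998]
 [-1.     0.008 -0.001]]
(0.1, 0.075, 0.2345) world [0.664 0.063 0.234] delta now-tool [ 0.0033 -0.0053 -0.0193] delta aligned-tool [ 0.0033 -0.0052 -0.0193]
(0.1, -0.138, 0.2345) world [ 0.652 -0.15   0.234] delta now-tool [-1.00e-04  9.00e-04  2.13e-01] delta aligned-tool [0.    0.    0.213]
```

>>> play_rows:
  deltas:
    - [[0,0,-0.008],[0.004,-0.002,0],0.5]
    - [[0,0,0],[0.001,0,0],0.5]
    - [[0,0,0],[0,0,0.003],0.5]
    - [[0,0,0],[0,0,0.004],0.5]
    - [[0,0,0],[0,0,0.006],0.5]

```text
time: 7.1
eef_pos: [0.6651, 0.033, 0.2324]
tcp_rot: [0.516, 0.486, -0.514, 0.483]
ft_force: [0.9, 1.8, -0.3]
width: 0.499
```

```bash
python3 - <<'E'
from h import *
plan((.1,-.138,.2345))
i=snapshot('side')[150:320,220:380,::-1]
cv2.imwrite('pics/s5.png',cv2.resize(i,None,fx=3.5,fy=3.5,interpolation=cv2.INTER_CUBIC))
E
```

```text
t 7.1 stand tcp [102.4  45. ] z 232.4 rotvec err tool [-0.001 -0.004  0.001] F [ 0.9  1.8 -0.3] w 0.5 j [ 0.48  0.5  -0.78  1.46  0.35  1.32 -0.39]
tool axes in world (cols)
 [[-0.001  0.998 -0.061]
 [ 0.004 -0.061 -0.998]
 [-1.    -0.001 -0.004]]
(0.1, -0.138, 0.2345) world [ 0.652 -0.15   0.234] delta now-tool [-0.0027 -0.0022  0.183 ] delta aligned-tool [-0.0021 -0.0024  0.183 ]
```

View pics/s5.png

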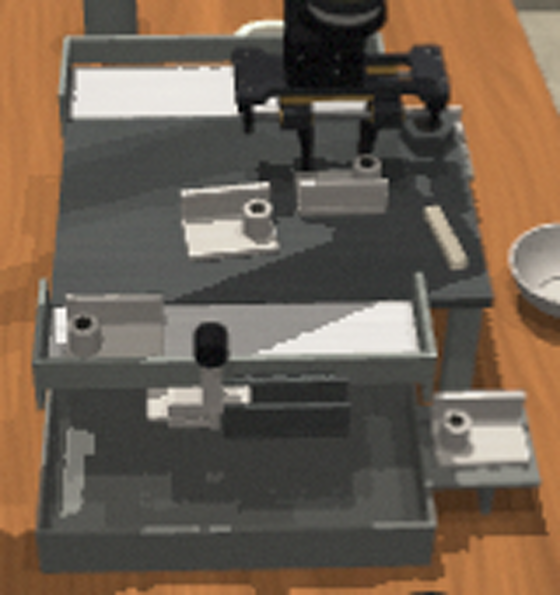

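>>> play_rows:
  deltas:
    - [[0,0,0],[-0.001,0,0.012],0.5]
    - [[0,0,0],[0,0,0.014],0.5]
    - [[0,0,0],[0,0,0.014],0.5]
    - [[0,0,0],[0.001,0,0.014],0.5]
    - [[0,0,0],[0.001,0,0.012],0.5]

```text
time: 7.78
eef_pos: [0.6614, -0.0378, 0.2323]
tcp_rot: [0.517, 0.485, -0.514, 0.484]
ft_force: [0.2, 2.1, 1.7]
width: 0.504
```

```bash
python3 - <<'E'
from h import *
plan((.1,-.138,.2345))
i=snapshot('side')[150:320,220:380,::-1]
cv2.imwrite('pics/s6.png',cv2.resize(i,None,fx=3.5,fy=3.5,interpolation=cv2.INTER_CUBIC))
E
```

```text
t 7.78 stand tcp [103.  -25.9] z 232.3 rotvec err tool [-0.002 -0.004 -0.001] F [0.2 2.1 1.7] w 0.5 j [ 0.58  0.49 -0.77  1.47  0.34  1.32 -0.27]
tool axes in world (cols)
 [[ 0.001  0.998 -0.062]
 [ 0.004 -0.062 -0.998]
 [-1.     0.001 -0.004]]
(0.1, -0.138, 0.2345) world [ 0.652 -0.15   0.234] delta now-tool [-0.0027 -0.0027  0.1121] delta aligned-tool [-0.0022 -0.003   0.1121]
```

View pics/s6.png

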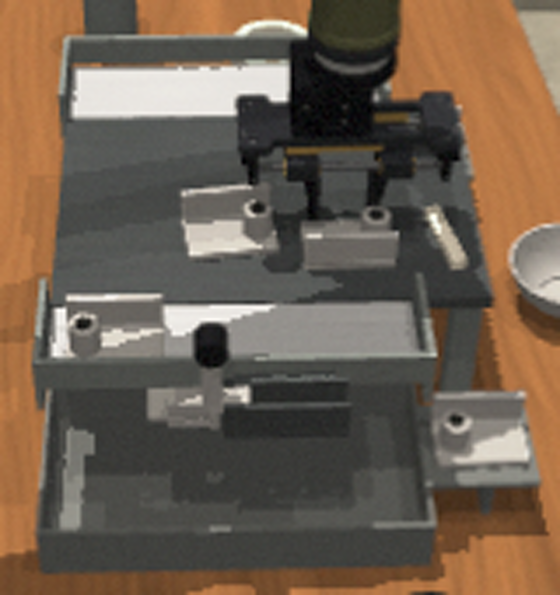

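>>> play_rows:
  deltas:
    - [[0,0,0],[-0.001,-0.001,0.014],0.5]
    - [[0,0,0],[0,-0.001,0.016],0.5]
    - [[0,0,0],[0,-0.001,0.016],0.5]
    - [[0,0,0],[0,-0.001,0.016],0.5]
    - [[0,0,0],[0,0,0.01],0.5]

```text
time: 8.45
eef_pos: [0.6517, -0.1173, 0.2324]
tcp_rot: [0.516, 0.484, -0.515, 0.483]
ft_force: [0.5, 1.5, -0.6]
width: 0.499
```

```bash
python3 - <<'E'
from h import *
plan((.1,-.138,.2345))
i=snapshot('side')[150:320,220:380,::-1]
cv2.imwrite('pics/s7.png',cv2.resize(i,None,fx=3.5,fy=3.5,interpolation=cv2.INTER_CUBIC))
E
```

```text
t 8.45 stand tcp [  98.  -105.8] z 232.4 rotvec err tool [-0.004 -0.002  0.   ] F [ 0.5  1.5 -0.6] w 0.5 j [ 0.69  0.48 -0.75  1.47  0.33  1.32 -0.15]
tool axes in world (cols)
 [[-0.     0.998 -0.064]
 [ 0.002 -0.064 -0.998]
 [-1.    -0.    -0.002]]
(0.1, -0.138, 0.2345) world [ 0.652 -0.15   0.234] delta now-tool [-0.0022  0.0021  0.0322] delta aligned-tool [-0.0021  0.002   0.0322]
```

View pics/s7.png

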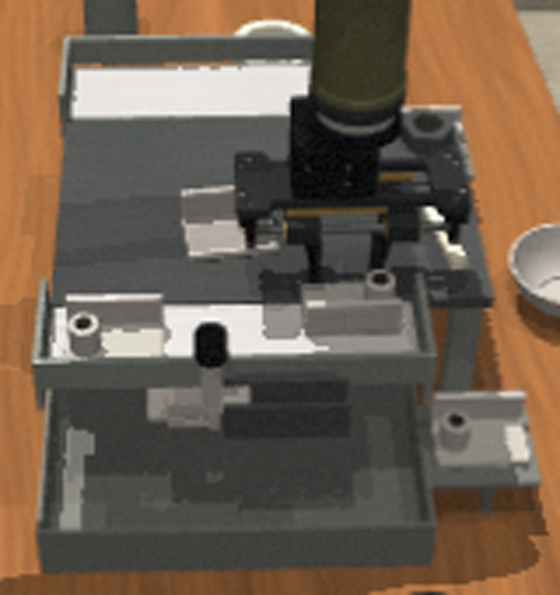

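>>> play_rows:
  deltas:
    - [[0,0,0],[0,0,0.011],0.5]
    - [[0,0,0],[0,0,0.009],0.5]
    - [[0,0,0],[0,0,0.006],0.5]
    - [[0,0,0],[0,0,0.004],0.5]
    - [[0,0,0],[0,0,0.002],0.5]

```text
time: 9.12
eef_pos: [0.6492, -0.1523, 0.2316]
tcp_rot: [-0.516, -0.484, 0.516, -0.483]
ft_force: [0.9, 1.6, 0.3]
width: 0.499
```

```bash
python3 - <<'E'
from h import *
plan((.1,-.138,.2345))
i=snapshot('side')[150:320,220:380,::-1]
cv2.imwrite('pics/s8.png',cv2.resize(i,None,fx=3.5,fy=3.5,interpolation=cv2.INTER_CUBIC))
E
```

```text
t 9.12 stand tcp [  97.6 -140.9] z 231.6 rotvec err tool [-0.005 -0.001  0.002] F [0.9 1.6 0.3] w 0.5 j [ 0.73  0.49 -0.74  1.46  0.33  1.32 -0.1 ]
tool axes in world (cols)
 [[-0.002  0.998 -0.065]
 [ 0.002 -0.065 -0.998]
 [-1.    -0.002 -0.001]]
(0.1, -0.138, 0.2345) world [ 0.652 -0.15   0.234] delta now-tool [-0.0029  0.0024 -0.0029] delta aligned-tool [-0.0029  0.0024 -0.0029]
```

View pics/s8.png

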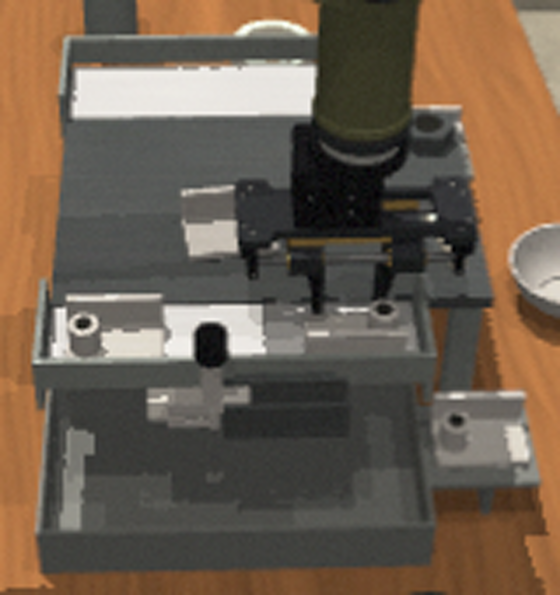

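>>> play_rows:
  deltas:
    - [[0,0,0],[-0.02,0,-0.008],0.5]
    - [[0,0,0],[-0.04,0,-0.008],0.5]
    - [[0,0,0],[-0.02,-0.035,-0.01],0.5]
    - [[0,0,0],[0,-0.04,-0.005],0.5]
    - [[0,0,0],[0,-0.02,0],0.5]

```text
time: 9.8
eef_pos: [0.5565, -0.1125, 0.3203]
tcp_rot: [0.516, 0.483, -0.515, 0.486]
ft_force: [-0.6, -0.0, 0.1]
width: 0.497
```

```bash
python3 - <<'E'
from h import *
plan((-.001,-.11,.3),(-.001,-.11,.2335),(0,.14,.2335))
E
```

```text
t 9.8 stand tcp [   2.6 -106.7] z 320.3 rotvec err tool [-0.003  0.002 -0.004] F [-0.6 -0.   0.1] w 0.5 j [ 0.86  0.21 -0.81  1.6   0.15  1.4  -0.03]
tool axes in world (cols)
 [[ 0.004  0.998 -0.062]
 [-0.002 -0.062 -0.998]
 [-1.     0.004  0.002]]
(-0.001, -0.11, 0.3) world [ 0.553 -0.116  0.3  ] delta now-tool [ 0.0202 -0.0037  0.0033] delta aligned-tool [ 0.0203 -0.0036  0.0033]
(-0.001, -0.11, 0.2335) world [ 0.553 -0.116  0.234] delta now-tool [ 0.0665 -0.0003 -0.0001] delta aligned-tool [0.0665 0.     0.    ]
(0, 0.14, 0.2335) world [0.569 0.134 0.234] delta now-tool [-0.0006  0.0004 -0.25  ] delta aligned-tool [ 0.     0.001 -0.25 ]
```

>>> play_rows:
  deltas:
    - [[0,0,0],[0.035,-0.003,0.003],0.5]
    - [[0,0,0],[0.03,0,0],0.5]
    - [[0,0,0],[0.015,0,0],0.5]
    - [[0,0,0],[0.005,0,0],0.5]
    - [[0,0,0],[0.001,0,0],0.5]

```text
time: 10.42
eef_pos: [0.5556, -0.1142, 0.2412]
tcp_rot: [0.515, 0.478, -0.514, 0.492]
ft_force: [-0.2, -0.8, 0.7]
width: 0.503
```

```bash
python3 - <<'E'
from h import *
plan((0,.14,.2335))
i=snapshot('side')[150:320,220:380,::-1]
cv2.imwrite('pics/s9.png',cv2.resize(i,None,fx=3.5,fy=3.5,interpolation=cv2.INTER_CUBIC))
i=snapshot('top')[125:275,185:385,::-1]
cv2.imwrite('pics/t9.png',cv2.resize(i,None,fx=3.5,fy=3.5,interpolation=cv2.INTER_CUBIC))
E
```

```text
t 10.43 stand tcp [   1.9 -108.4] z 241.2 rotvec err tool [ 0.     0.011 -0.015] F [-0.2 -0.8  0.7] w 0.5 j [ 0.85  0.25 -0.8   1.72  0.2   1.24 -0.06]
tool axes in world (cols)
 [[ 0.015  0.998 -0.059]
 [-0.012 -0.059 -0.998]
 [-1.     0.015  0.011]]
(0, 0.14, 0.2335) world [0.569 0.134 0.234] delta now-tool [ 0.0048 -0.002  -0.2485] delta aligned-tool [ 0.0077 -0.0019 -0.2484]
```

View pics/s9.png

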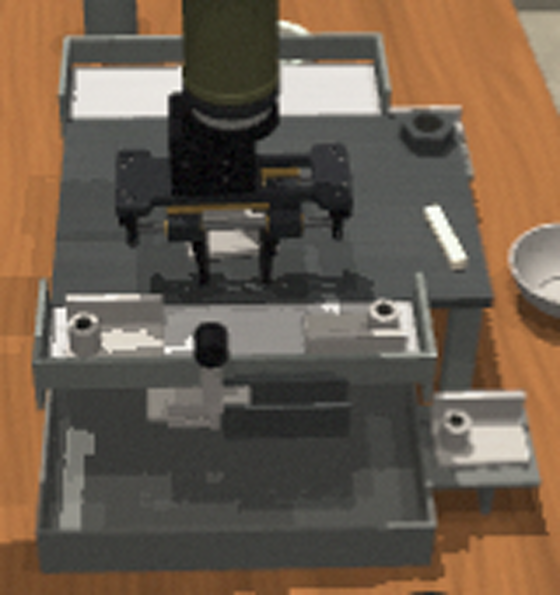

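View pics/t9.png

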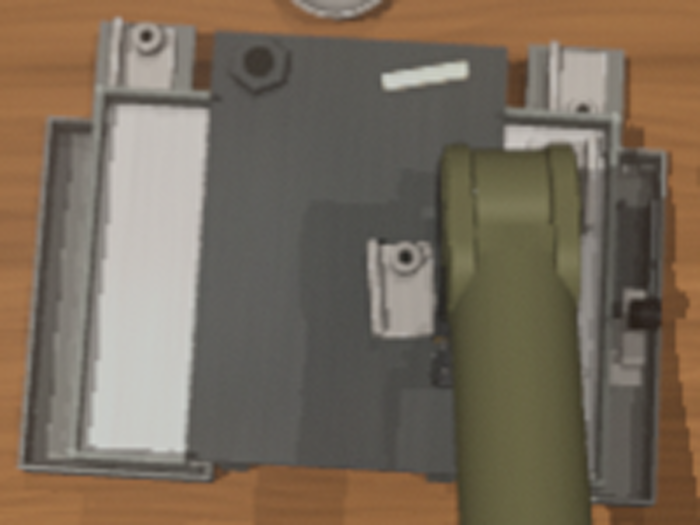

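>>> play_rows:
  deltas:
    - [[0,0.011,-0.015],[0.004,-0.001,0],0.5]
    - [[0,0,0],[0.003,0,0],0.5]
    - [[0,0,0],[0,0,-0.003],0.5]
    - [[0,0,0],[0,0,-0.004],0.5]
    - [[0,0,0],[0,0,-0.004],0.5]

```text
time: 11.15
eef_pos: [0.5562, -0.103, 0.2349]
tcp_rot: [0.515, 0.485, -0.514, 0.485]
ft_force: [-0.4, -0.2, 0.4]
width: 0.501
```

```bash
python3 - <<'E'
from h import *
plan((0,.14,.2335))
E
```

```text
t 11.15 stand tcp [  1.7 -97.2] z 234.9 rotvec err tool [-0.001 -0.    -0.001] F [-0.4 -0.2  0.4] w 0.5 j [ 0.83  0.26 -0.8   1.72  0.2   1.24 -0.08]
tool axes in world (cols)
 [[ 0.001  0.998 -0.06 ]
 [ 0.    -0.06  -0.998]
 [-1.     0.001 -0.   ]]
(0, 0.14, 0.2335) world [0.569 0.134 0.234] delta now-tool [ 0.0015 -0.0019 -0.2372] delta aligned-tool [ 0.0014 -0.0017 -0.2372]
```

>>> play_rows:
  deltas:
    - [[0,0,0],[0.002,-0.001,-0.008],0.5]
    - [[0,0,0],[0,0,-0.01],0.5]
    - [[0,0,0],[0,0,-0.012],0.5]
    - [[0,0,0],[0,0,-0.014],0.5]
    - [[0,0,0],[0,0,-0.012],0.5]

```text
time: 11.78
eef_pos: [0.5583, -0.0446, 0.2328]
tcp_rot: [-0.515, -0.484, 0.515, -0.485]
ft_force: [-0.5, -1.7, -1.1]
width: 0.499
```

```bash
python3 - <<'E'
from h import *
plan((0,.14,.2335))
i=snapshot('side')[150:320,220:380,::-1]
cv2.imwrite('pics/s10.png',cv2.resize(i,None,fx=3.5,fy=3.5,interpolation=cv2.INTER_CUBIC))
i=snapshot('top')[125:275,185:385,::-1]
cv2.imwrite('pics/t10.png',cv2.resize(i,None,fx=3.5,fy=3.5,interpolation=cv2.INTER_CUBIC))
E
```

```text
t 11.78 stand tcp [  0.4 -38.7] z 232.8 rotvec err tool [-0.002  0.002 -0.001] F [-0.5 -1.7 -1.1] w 0.5 j [ 0.76  0.26 -0.83  1.73  0.2   1.24 -0.19]
tool axes in world (cols)
 [[ 0.001  0.998 -0.061]
 [-0.002 -0.061 -0.998]
 [-1.     0.001  0.002]]
(0, 0.14, 0.2335) world [0.569 0.134 0.234] delta now-tool [-0.001  -0.0008 -0.1787] delta aligned-tool [-0.0007 -0.0004 -0.1787]
```

View pics/t10.png

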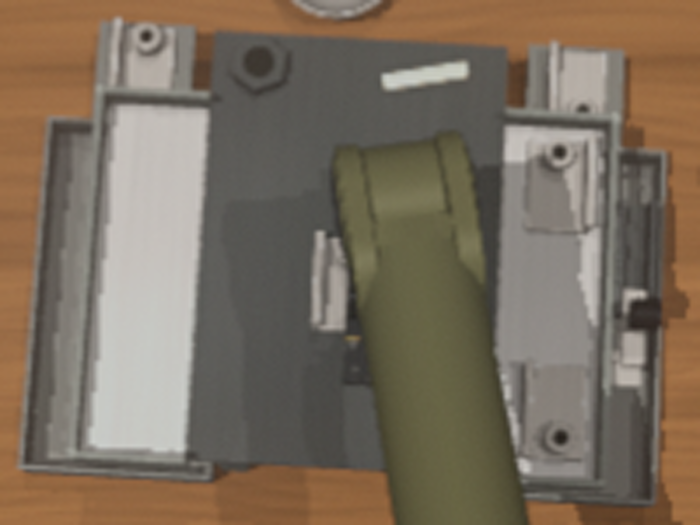

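>>> play_rows:
  deltas:
    - [[0,0,0],[0,0,-0.014],0.5]
    - [[0,0,0],[0,0,-0.018],0.5]
    - [[0,0,0],[0,0,-0.018],0.5]
    - [[0,0,0],[0,0,-0.018],0.5]
    - [[0,0,0],[0,0,-0.018],0.5]

```text
time: 12.5
eef_pos: [0.5637, 0.0463, 0.2328]
tcp_rot: [-0.515, -0.483, 0.516, -0.485]
ft_force: [-0.9, -2.3, 0.5]
width: 0.499
```

```bash
python3 - <<'E'
from h import *
plan((0,.14,.2335))
i=snapshot('side')[130:300,200:360,::-1]
cv2.imwrite('pics/s11.png',cv2.resize(i,None,fx=3.5,fy=3.5,interpolation=cv2.INTER_CUBIC))
E
```

```text
t 12.5 stand tcp [ 0.4 52.3] z 232.8 rotvec err tool [-0.002  0.002 -0.001] F [-0.9 -2.3  0.5] w 0.5 j [ 0.62  0.28 -0.87  1.72  0.23  1.24 -0.37]
tool axes in world (cols)
 [[ 0.001  0.998 -0.062]
 [-0.002 -0.062 -0.998]
 [-1.     0.001  0.002]]
(0, 0.14, 0.2335) world [0.569 0.134 0.234] delta now-tool [-0.0009 -0.0006 -0.0877] delta aligned-tool [-0.0007 -0.0004 -0.0877]
```

View pics/s11.png

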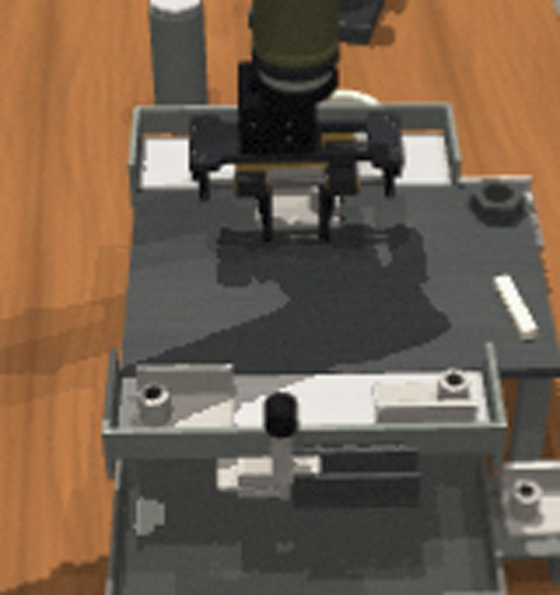

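>>> play_rows:
  deltas:
    - [[0,0,0],[0,0,-0.016],0.5]
    - [[0,0,0],[0,0,-0.016],0.5]
    - [[0,0,0],[0,0,-0.012],0.5]
    - [[0,0,0],[0,0,-0.01],0.5]
    - [[0,0,0],[0,0,-0.01],0.5]

```text
time: 13.18
eef_pos: [0.5671, 0.1176, 0.2327]
tcp_rot: [0.515, 0.485, -0.514, 0.485]
ft_force: [-0.3, -1.6, 0.7]
width: 0.502
```

>>> play_rows:
  deltas:
    - [[0,0,0],[0,0,-0.01],0.5]
    - [[0,0,0],[0,0,-0.006],0.5]
    - [[0,0,0],[0,0,-0.004],0.5]
    - [[0,0,0],[0,0,-0.001],0.5]
    - [[0,0,0],[0,0,0],0.5]

```text
time: 13.8
eef_pos: [0.5683, 0.1402, 0.2326]
tcp_rot: [-0.514, -0.485, 0.515, -0.485]
ft_force: [-0.1, -0.8, -0.7]
width: 0.499
```

```bash
python3 - <<'E'
from h import *
plan((0,.14,.2335))
i=snapshot('top')[125:275,185:385,::-1]
cv2.imwrite('pics/t12.png',cv2.resize(i,None,fx=3.5,fy=3.5,interpolation=cv2.INTER_CUBIC))
E
```

```text
t 13.8 stand tcp [ -0.6 146.3] z 232.6 rotvec err tool [0.001 0.    0.   ] F [-0.1 -0.8 -0.7] w 0.5 j [ 0.46  0.34 -0.9   1.67  0.28  1.26 -0.56]
tool axes in world (cols)
 [[-0.     0.998 -0.059]
 [-0.    -0.059 -0.998]
 [-1.    -0.     0.   ]]
(0, 0.14, 0.2335) world [0.569 0.134 0.234] delta now-tool [-0.0009  0.0006  0.0063] delta aligned-tool [-0.0009  0.0006  0.0063]
```

View pics/t12.png

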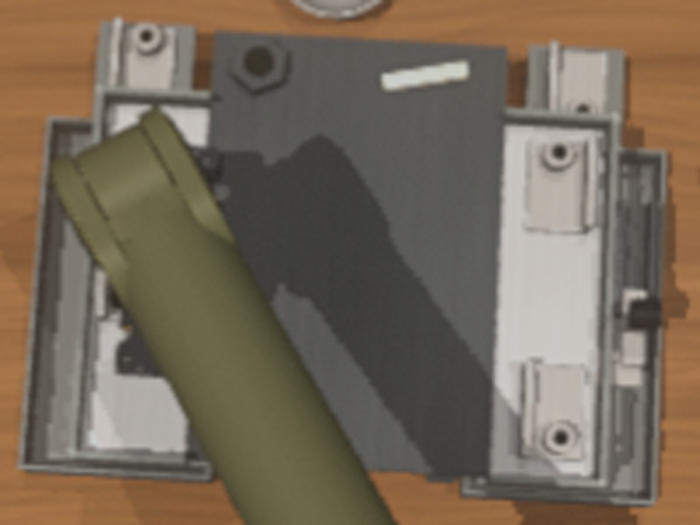

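>>> play_rows:
  deltas:
    - [[0,0,0],[-0.02,0,0.01],0.3]
    - [[0,0,0],[-0.04,0,0.01],0.2]
    - [[0,0,0],[-0.04,-0.01,0.03],0.1]
    - [[0,0,0],[0,-0.02,0.05],0]
    - [[0,0,0],[0,-0.02,0.055],0]

```text
time: 14.48
eef_pos: [0.5103, -0.0108, 0.3419]
tcp_rot: [0.515, 0.487, -0.509, 0.489]
ft_force: [0.7, -2.0, -0.6]
width: 0.044
```

```bash
python3 - <<'E'
from h import *
plan((-.1,-.25,.33),(-.1,-.25,.277))
i=snapshot('side');print(i.shape)
cv2.imwrite('pics/s13.png',cv2.resize(i[130:300,200:360,::-1],None,fx=3.5,fy=3.5,interpolation=cv2.INTER_CUBIC))
E
```

```text
t 14.47 stand tcp [-49.6  -7.8] z 341.9 rotvec err tool [ 0.012 -0.005 -0.008] F [ 0.7 -2.  -0.6] w 0.04 j [ 0.82  0.04 -0.86  1.69  0.02  1.41 -0.09]
tool axes in world (cols)
 [[ 0.008  0.999 -0.048]
 [ 0.005 -0.048 -0.999]
 [-1.     0.008 -0.005]]
(-0.1, -0.25, 0.33) world [ 0.446 -0.249  0.33 ] delta now-tool [ 0.0102 -0.0534  0.2416] delta aligned-tool [ 0.0119 -0.0504  0.2422]
(-0.1, -0.25, 0.277) world [ 0.446 -0.249  0.277] delta now-tool [ 0.053  -0.0004  0.0003] delta aligned-tool [0.053 0.    0.   ]
(420, 560, 3)
```

View pics/s13.png

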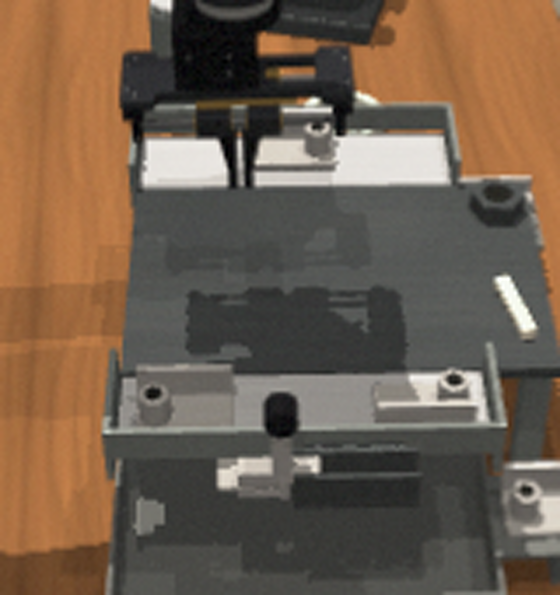

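>>> play_rows:
  deltas:
    - [[0.012,-0.005,-0.008],[0,-0.012,0.055],0]
    - [[0,0,0],[0,-0.012,0.055],0]
    - [[0,0,0],[0,-0.012,0.055],0]
    - [[0,0,0],[0,-0.01,0.05],0]
    - [[0,0,0],[0,-0.004,0.018],0]

```text
time: 15.15
eef_pos: [0.4417, -0.2526, 0.3522]
tcp_rot: [-0.517, -0.475, 0.519, -0.487]
ft_force: [1.2, 0.8, -0.5]
width: 0.003
```

```bash
python3 - <<'E'
from h import *
plan((-.1,-.248,.277),(0,-.248,.277))
i=snapshot('top')
cv2.imwrite('pics/t14.png',cv2.resize(i[125:275,185:385,::-1],None,fx=3.5,fy=3.5,interpolation=cv2.INTER_CUBIC))
p=camera_params('top')
for r in nets.mark_of('top','right_1')[:3]: print(r['conf'],R2.T@(atz(p,r['location'],.16)[:2]-T))
for r in nets.mark_of('top','left_1')[:3]: print(r['conf'],R2.T@(atz(p,r['location'],.16)[:2]-T))
E
```

```text
t 15.15 stand tcp [-103.6 -253.3] z 352.2 rotvec err tool [-0.014  0.013 -0.011] F [ 1.2  0.8 -0.5] w 0.0 j [ 1.08  0.01 -0.62  1.69  0.01  1.43  0.39]
tool axes in world (cols)
 [[ 0.01   0.997 -0.073]
 [-0.013 -0.073 -0.997]
 [-1.     0.011  0.013]]
(-0.1, -0.248, 0.277) world [ 0.446 -0.247  0.277] delta now-tool [ 0.0752  0.0027 -0.0063] delta aligned-tool [ 0.0752  0.0036 -0.0053]
(0, -0.248, 0.277) world [ 0.545 -0.253  0.277] delta now-tool [ 0.0011  0.1    -0.0014] delta aligned-tool [ 0.   0.1 -0. ]
0.6 [0.00685405 0.19335146]
0.82 [-0.0965885  -0.18475931]
0.79 [ 0.09846739 -0.19379911]
```

View pics/t14.png

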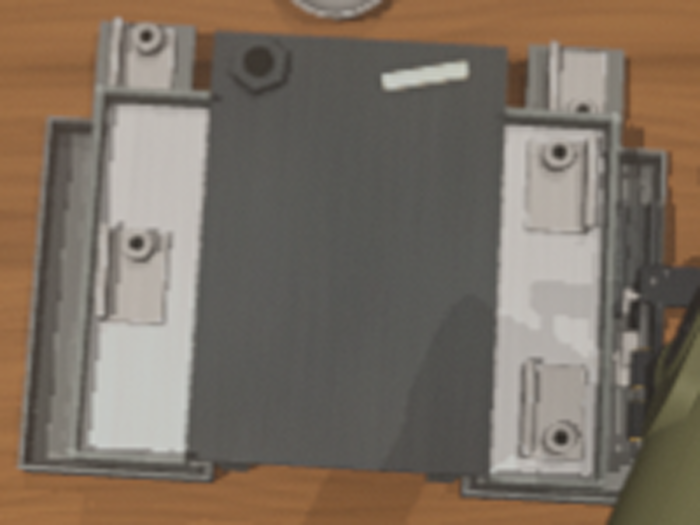

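>>> play_rows:
  deltas:
    - [[-0.014,0.012,-0.01],[0.03,0.002,-0.005],0]
    - [[0,0,0],[0.025,0,0],0]
    - [[0,0,0],[0.015,0,0],0]
    - [[0,0,0],[0.004,0,0],0]
    - [[0,0,0],[0,0,0],0]

```text
time: 15.92
eef_pos: [0.4517, -0.234, 0.2789]
tcp_rot: [0.512, 0.489, -0.508, 0.491]
ft_force: [-0.3, -0.1, 0.4]
width: 0.002
```

```bash
python3 - <<'E'
from h import *
plan((-.1,-.248,.277),(0,-.248,.277))
i=snapshot('side')
cv2.imwrite('pics/s15.png',cv2.resize(i[150:320,200:360,::-1],None,fx=3.5,fy=3.5,interpolation=cv2.INTER_CUBIC))
E
```

```text
t 15.93 stand tcp [ -94.8 -234.2] z 278.9 rotvec err tool [ 0.021 -0.002 -0.006] F [-0.3 -0.1  0.4] w 0.0 j [ 1.05  0.06 -0.64  1.8   0.03  1.29  0.36]
tool axes in world (cols)
 [[ 0.006  0.999 -0.039]
 [ 0.001 -0.039 -0.999]
 [-1.     0.006 -0.002]]
(-0.1, -0.248, 0.277) world [ 0.446 -0.247  0.277] delta now-tool [ 0.0019 -0.0055  0.0137] delta aligned-tool [ 0.0019 -0.0052  0.0138]
(0, -0.248, 0.277) world [ 0.545 -0.253  0.277] delta now-tool [0.0006 0.1    0.0021] delta aligned-tool [ 0.   0.1 -0. ]
```

View pics/s15.png

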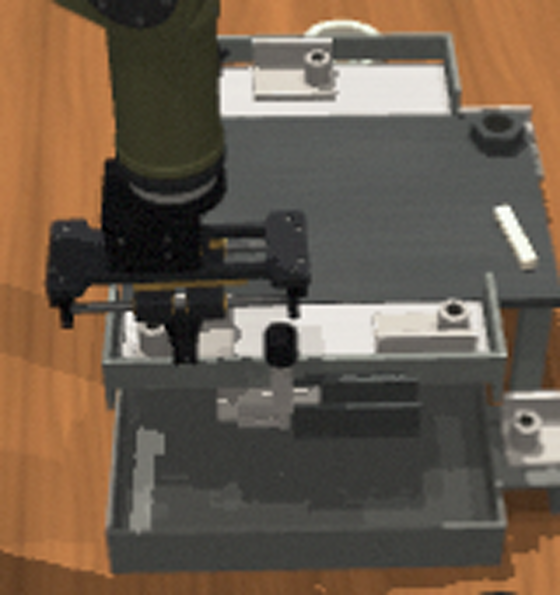

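>>> play_rows:
  deltas:
    - [[0.02,-0.002,-0.006],[-0.003,-0.002,0.008],0]
    - [[0,0,0],[-0.003,0,0.004],0]
    - [[0,0,0],[0,0.006,0],0]
    - [[0,0,0],[0,0.008,0],0]
    - [[0,0,0],[0,0,0],0]

```text
time: 16.6
eef_pos: [0.4648, -0.249, 0.2877]
tcp_rot: [0.516, 0.483, -0.515, 0.486]
ft_force: [0.1, -0.4, 1.0]
width: 0.002
```

```bash
python3 - <<'E'
from h import *
plan((-.05,-.246,.285),(0,-.246,.285))
E
```

```text
t 16.6 stand tcp [ -80.7 -248.3] z 287.7 rotvec err tool [-0.003  0.002 -0.003] F [ 0.1 -0.4  1. ] w 0.0 j [ 1.04  0.1  -0.64  1.74  0.06  1.32  0.33]
tool axes in world (cols)
 [[ 0.003  0.998 -0.062]
 [-0.003 -0.062 -0.998]
 [-1.     0.003  0.002]]
(-0.05, -0.246, 0.285) world [ 0.496 -0.248  0.285] delta now-tool [ 0.0028  0.0307 -0.0024] delta aligned-tool [ 0.0027  0.0307 -0.0023]
(0, -0.246, 0.285) world [ 0.546 -0.251  0.285] delta now-tool [ 0.0002  0.05   -0.0001] delta aligned-tool [ 0.    0.05 -0.  ]
```

>>> play_rows:
  deltas:
    - [[0,0,0],[0.002,0.01,-0.001],0]
    - [[0,0,0],[0,0.01,0],0]
    - [[0,0,0],[0,0.01,0],0]
    - [[0,0,0],[0,0.01,0],0]
    - [[0,0,0],[0,0.01,0],0]

```text
time: 17.23
eef_pos: [0.5156, -0.2509, 0.2852]
tcp_rot: [-0.514, -0.485, 0.517, -0.483]
ft_force: [-5.7, 0.1, 4.3]
width: 0.007
```

```bash
python3 - <<'E'
from h import *
plan((0,-.246,.285))
i=snapshot('side')
cv2.imwrite('pics/s16.png',cv2.resize(i[150:320,200:360,::-1],None,fx=3.5,fy=3.5,interpolation=cv2.INTER_CUBIC))
E
```

```text
t 17.23 stand tcp [ -29.9 -247.3] z 285.2 rotvec err tool [-0.003  0.002  0.004] F [-5.7  0.1  4.3] w 0.01 j [ 0.97  0.22 -0.65  1.64  0.14  1.34  0.24]
tool axes in world (cols)
 [[-0.004  0.998 -0.063]
 [-0.001 -0.063 -0.998]
 [-1.    -0.004  0.002]]
(0, -0.246, 0.285) world [ 0.546 -0.251  0.285] delta now-tool [ 0.      0.0299 -0.0014] delta aligned-tool [ 0.0002  0.0299 -0.0013]
```

View pics/s16.png

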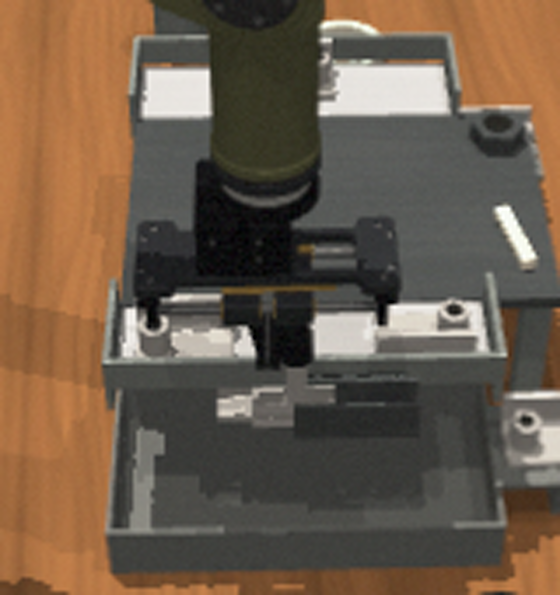

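>>> play_rows:
  deltas:
    - [[0,0,0],[0,0.01,0],0]
    - [[0,0,0],[0,0.01,0],0]
    - [[0,0,0],[0,0.008,0],0]
    - [[0,0,0],[0,0.006,0],0]
    - [[0,0,0],[0,0.006,0],0]

```text
time: 17.9
eef_pos: [0.5495, -0.2535, 0.2849]
tcp_rot: [-0.508, -0.491, 0.524, -0.475]
ft_force: [-24.7, 5.3, 16.7]
width: 0.007
```

```bash
python3 - <<'E'
from h import *
plan((0,-.246,.285))
i=snapshot('side')
cv2.imwrite('pics/s17.png',cv2.resize(i[150:320,200:360,::-1],None,fx=3.5,fy=3.5,interpolation=cv2.INTER_CUBIC))
E
```

```text
t 17.9 stand tcp [   4.1 -247.8] z 284.9 rotvec err tool [-0.006  0.     0.031] F [-24.7   5.3  16.7] w 0.01 j [ 0.91  0.31 -0.65  1.54  0.2   1.39  0.18]
tool axes in world (cols)
 [[-0.031  0.997 -0.065]
 [ 0.002 -0.065 -0.998]
 [-1.    -0.031  0.   ]]
(0, -0.246, 0.285) world [ 0.546 -0.251  0.285] delta now-tool [ 0.     -0.0041 -0.0018] delta aligned-tool [-0.0001 -0.0041 -0.0018]
```

View pics/s17.png

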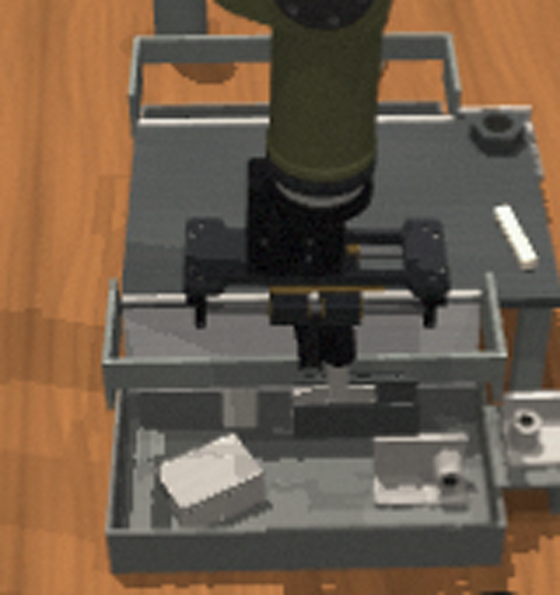

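>>> play_rows:
  deltas:
    - [[0,0,0],[0,0.004,0],0]
    - [[0,0,0],[0,0.003,0],0]
    - [[0,0,0],[0,-0.02,0],0]
    - [[0,0,0],[0,-0.04,0],0]
    - [[0,0,0],[-0.02,-0.04,0],0]

```text
time: 18.58
eef_pos: [0.4533, -0.2458, 0.3082]
tcp_rot: [-0.505, -0.497, 0.525, -0.471]
ft_force: [0.5, 0.3, 0.2]
width: 0.005
```

>>> play_rows:
  deltas:
    - [[0,0,0],[-0.03,-0.01,0.03],0]
    - [[0,0,0],[-0.03,0,0.04],0]
    - [[0,0,0],[0,0,0.05],0]
    - [[0,0,0],[0,0,0.03],0]
    - [[0,0,0],[0,0,0],0]

```text
time: 19.2
eef_pos: [0.4392, -0.4002, 0.3734]
tcp_rot: [-0.506, -0.492, 0.525, -0.477]
ft_force: [0.3, 0.1, 0.1]
width: 0.004
```

```bash
python3 - <<'E'
from h import *
plan((0,-.246,.285))
i=snapshot('side')
cv2.imwrite('pics/s18.png',cv2.resize(i[150:320,200:360,::-1],None,fx=3.5,fy=3.5,interpolation=cv2.INTER_CUBIC))
i=snapshot('top')
cv2.imwrite('pics/t18.png',cv2.resize(i[125:275,185:385,::-1],None,fx=3.5,fy=3.5,interpolation=cv2.INTER_CUBIC))
cv2.imwrite('pics/t18f.png',i[:,:,::-1])
p=camera_params('top')
for r in nets.mark_of('top','release_post')[:2]: print(r['conf'],R2.T@(atz(p,r['location'],.218)[:2]-T))
for n in('right_1','left_1'):
  for r in nets.mark_of('top',n)[:3]: print(n,r['conf'],R2.T@(atz(p,r['location'],.02)[:2]-T))
E
```

```text
t 19.2 stand tcp [ -97.3 -400.8] z 373.4 rotvec err tool [-0.002  0.005  0.034] F [0.3 0.1 0.1] w 0.0 j [ 1.14  0.23 -0.55  1.43  0.14  1.54  0.53]
tool axes in world (cols)
 [[-0.034  0.998 -0.062]
 [-0.003 -0.062 -0.998]
 [-0.999 -0.034  0.005]]
(0, -0.246, 0.285) world [ 0.546 -0.251  0.285] delta now-tool [ 0.0843  0.0999 -0.1554] delta aligned-tool [ 0.0884  0.0973 -0.1548]
0.65 [ 0.02342679 -0.25014206]
right_1 0.73 [0.00687902 0.2000177 ]
right_1 0.6 [-0.02210082  0.16033824]
left_1 0.86 [-0.08238946 -0.21773411]
left_1 0.83 [ 0.11658157 -0.20160094]
```

View pics/s18.png

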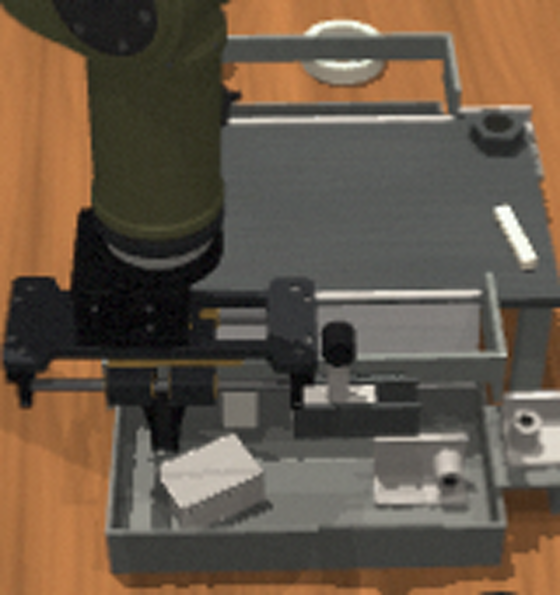

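View pics/t18.png

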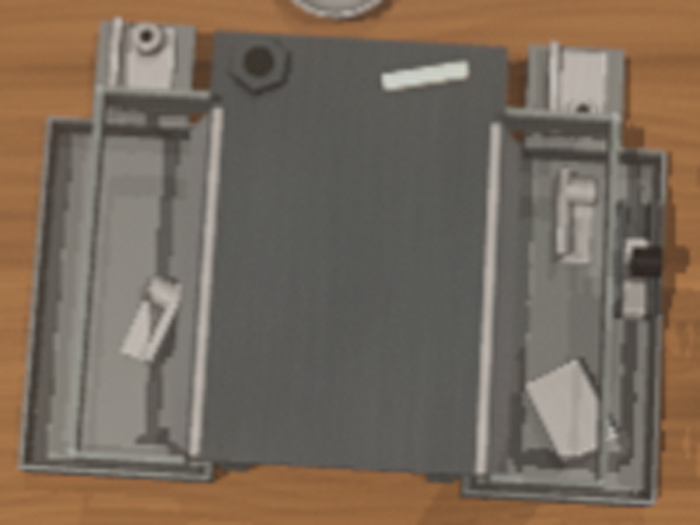

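View pics/t18f.png

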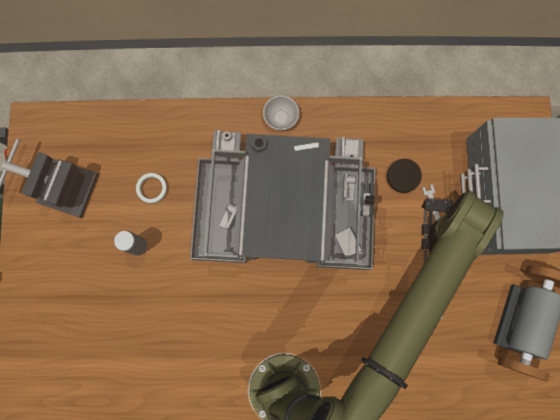

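>>> play_rows:
  deltas:
    - [[0,0,0],[0,0,0],0]
    - [[0,0,0],[0,0,0],0]
    - [[0,0,0],[0,0,0],0]
    - [[0,0,0],[0,0,0],0]
    - [[0,0,0],[0,0,0],0]

```text
time: 20.08
eef_pos: [0.4412, -0.3935, 0.3748]
tcp_rot: [-0.503, -0.494, 0.523, -0.479]
ft_force: [-0.8, -0.3, 0.2]
width: 0.005
```

```bash
python3 - <<'E'
from h import *
from station import ticket
a=cv2.imread('pics/t18f.png')[125:275,185:385].astype(int);b=snapshot('top')[125:275,185:385,::-1].astype(int)
print(np.abs(a-b).max(2)[:, :].mean(), (np.abs(a-b).max(2)>40).sum())
print(sensors.get_state()['ft_force'])
print(ticket.sign_off())
E
```

```text
1.208 0
[0.20549244 0.29789049 0.26904168]
the job is handed in; nothing more can be done
None
```

The job is handed in at about 20 s of the 64 s. All three brackets are in the totes of their own hand, and the release slide is fully over; no verdict was reported.

- **Sorting:** The samples showed the left-hand tote on the -y side and the right-hand tote on the +y side. I slid both left-hand brackets into the -y bin and the right-hand one into the +y bin, pushing each with two half-open fingers without lifting it.
- **Before release:** Pictures showed all three in the bins with the floors still shut. The network put their origins at y = -185, -194 and +193 mm. These run a few millimetres too far out, since the walls limit the origin to about 191 mm.
- **Release:** I pushed the post with closed fingers until the force rose to about 25 N, then a few millimetres more, and backed the arm clear.
- **Last checks:** The post had moved about 52 mm by the network's reading against a 50 mm stroke, so that figure is good to only a few millimetres. Both floors hang open.
- **Brackets at rest:** One left-hand bracket lies overturned in its tote, the others tilted or flat. Two pictures about 1 s apart showed no movement.
- **Surroundings:** The force on the tool was near zero. The bystanders looked unmoved in the pictures, except that the arm hid most of the hammer and wrench in the last one. No check failed.

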